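Seat the stop peg in the clear bore of the stretcher block

TASK

Take the square-headed wooden stop peg from its stand and fit it in the clamping block: only one of the three bores is clear to full depth, the other two have old dowel stubs hidden in the bottom. Push the peg down past the drag of the rubber liners until it bottoms and look at its groove; if the groove stands well above the block's face, draw the peg out and try another bore, until it is fully home with the groove level with the face, then let go and leave it upright. Never press harder than about 3 kg (30 N), or the block will split, and leave the round pin, the tape roll and the small jar where they are.

Things in the scene. Friction and masses are not known exactly. Their poses are not given: they have to be found in the camera images.
- block: Wooden clamping block fixed to the bench, 100 (x) by 240 (y) by 65 mm high, three upright round bores in a row along its y axis; origin at the centre of its underside, z up. Its yaw varies.
- stand: Low wooden peg stand fixed to the bench, 70 (x) by 150 (y) by 34 mm high, with two upright holes, each 24 mm deep, at y = +40 mm (the stop peg's) and y = -40 mm (the round pin's); origin at the centre of its underside.
- peg_head (a point): Centre of the square head of the wooden stop peg; axes along the head's faces, z up. The peg is 140 mm long: a head 20 by 20 mm, 50 mm high, and below it a round shank of 16 mm diameter with a 3 mm chamfer at the foot. This point is on its axis, 115 mm above the foot, 25 mm below the top. Mass 35 to 70 g. At the start it stands in the stand, its foot 10 mm above the bench.
- peg_groove (a point): Middle of the narrow dark groove (3 mm wide) turned round the shank of the stop peg: on its axis, 50 mm above the foot and 65 mm below peg_head. It comes level (within 1 mm) with the block's top face when the peg is bottomed in the clear bore.
- pin_mid (a point): Middle of the plain round pin without a head (16 mm diameter, 77 mm long) that stands in the stand's other hole and must stay there.
- tape: Bystander: roll of paper tape lying flat, 90 mm outer diameter, 25 mm high; origin at the centre of its underside.
- jar: Bystander: small closed jar, 54 mm diameter, 70 mm high; origin at the centre of its underside.
- bore1 (a point): Centre of the mouth of bore 1 at the block's top face (65 mm above the bench), at y = -75 mm in the block; z up. All three bores look alike: 18 mm diameter, 2 mm chamfered mouth. Bottom: 50 mm below the face in the one clear bore, 30 mm in the two with a stub (the groove then stays 20 mm above the face); which is which changes from start to start.
- bore2 (a point): Centre of the mouth of bore 2, in the middle of the block; otherwise as bore1. In every bore two sprung rubber liners, 12 to 20 mm below the mouth, drag on the peg: about 4 to 9 N to push it on or to draw it out.
- bore3 (a point): Centre of the mouth of bore 3, at y = +75 mm in the block; otherwise as bore1 and bore2. Every bore's bottom, stub or not, is a firm rubber pad that gives about 1 mm per 6 N, at most 4 mm.
Mind the look-alikes: they are no part of the job. Leave any pink or yellow look-alike of the part that bears peg_head alone.

How it is judged:
By the outcome, as a careful person would: the job done as asked, in the order asked, and still so for the second after the job is handed in, with the robot touching nothing.
It also fails if it takes over 64 s, if anything falls off the work surface, if the arm or the gripper's body presses on something with over 40 N, if the wrist force passes 120 N, or if a joint passes its speed limit or range.

ROBOT

A 6-joint arm with a two-finger parallel gripper is mounted at the origin on the work surface. World frame = base frame: x ahead of the robot, y to its left, z up, the work surface at z = 0. Lengths are in m, angles in rad, forces in N, time in s.
With the tool pointing down it reaches from about 0.25 to 0.775 m from the base axis. Payload 4 kg.
Tool frame: the origin (TCP) lies midway between the tips of the shut fingers; the grasp point (between the pads) lies hold_point_z behind it (hold_point_z is the distance from the TCP to the grasp point, in m); x points along the fingers, y is the direction in which the jaws open and shut, and the axes are right-handed (so a half turn about x gives the same grasp; the last joint's range is limited). The gripper opens to 94 mm and grips with 3 to 60 N. Pads are 16 mm wide; open, the fingers measure 119 mm over their backs; the gripper's body (75 mm by 177 mm) begins 78 mm behind the grasp point.
Start: joints at [1.194, 0.087, 1.371, -0, 1.684, -0.103], TCP at [0.149, 0.53, 0.206] pointing down, gripper open.
Joint ranges: [-3.1, 3.1], [-0.76, 2.03], [0.27, 2.55], [-1.08, 4.22], [0.17, 2.65], [-2.57, 2.57]. Speed limits (rad/s): [2.79, 2.79, 3.14, 3.14, 3.14, 3.14].

INTERFACE

Orientations are given as a unit quaternion [w, x, y, z].
In Python, from rig import get_obs, grab_frame, job_done, hold_point_z gives the robot as it stands.
- The arm moves only by the shell command python3 -m jog 'ROWS'. ROWS is JSON, a list that holds one entry, the list of rows, each a list of 7 numbers: the shift along the tool's x, y, z in cm, then the turn, a rotation vector about the tool's x, y, z in rad, then the opening, from 0 (shut) to 1 (fully open). In form: [[[x, y, z, ax, ay, az, grip], ...]]. A call has 1 to 20 rows; each row shifts and turns the commanded pose from where the row before left it, along the tool's axes as they then stand; what a row does not reach is not made up. A row lasts 1/8 s, in which the tool goes at most 62.5 mm and 10.7 degrees, less where a joint would pass 70% of its speed; a pose out of reach is approached as far as the arm can. A call is refused whole if a number of a shift passes 6.25 or a number of a turn 0.188, either way. A call with a gripper value outside its range is refused whole. The fingers move at their own pace and stop on an object; the grip force is fixed at half the most. Time passes only in rows, so rows that do not move let the fingers close. It gives the time, the measured TCP pose, the force and the opening at its end, in the units of the state.
- get_obs(): the state, without advancing time (a new reading comes with each control period).
- grab_frame(name): name is "scene" or "top" or "wrist"; returns a dict with "img" (420x560x3 uint8, red, green, blue), "depth" (420x560 float32, m along the optical axis (not along the pixel's ray), 0 where there is no reading), "camera_matrix" (3x3 intrinsics, pixels), "k1" (the pictures are not rectified: a ray, as slopes to the right and down, at radius r is drawn at 1 + k1 r^2 times it, then the intrinsics apply), "world_to_cam" (4x4, takes a point from world to camera coordinates). Camera axes: x right, y down, z forward; pixel columns grow to the right and rows downward; lengths in m; the calibration is good to about 2 mm. A picture is of the moment at which its call begins.
- job_done(): hands the job in, once; it reports no verdict.
The state is a dict: "clock": time; "joint_positions": joint angles; "joint_velocities": joint speeds; "joint_torque": joint torques, N m; "position": TCP position; "orientation": TCP orientation; "contact_force": force on the tool from outside, world axes, zero at the start; "wrist_torque": the same for the moment, N m; "opening": finger opening in m.
Only numpy, scipy, OpenCV 4.12 (cv2) and the standard library are available. Lean on these libraries where they do the work, as an engineer would, in place of code of your own. Each camera call takes 0.05 s, during which the arm holds its last target.

## Working session

There is one attempt and no reset: what is moved stays moved. The work goes in short steps, Python scripts to look and compute and a shell command to move; the robot and the scene stay as the last step left them, time stands still between calls to the robot, and variables do not carry over. Pictures are saved under pics/ and viewed, and the job is handed in when it is done.

```bash
mkdir -p pics; ls
cat > h.py <<'E'
import numpy as np,cv2
from rig import *
def save(n,f): cv2.imwrite('pics/'+n+'.png',f['img'][:,:,::-1])
def ray(f,u,v):
    K=np.array(f['camera_matrix']);k=float(f['k1'])
    p=cv2.undistortPoints(np.array([[[u,v]]],float),K,np.array([k,0,0,0,0.]))[0,0]
    T=np.array(f['world_to_cam']);R=T[:3,:3];c=-R.T@T[:3,3]
    return c,R.T@np.array([p[0],p[1],1.])
def atz(f,u,v,z):
    c,d=ray(f,u,v);return c+d*(z-c[2])/d[2]
def dep(f,u,v):
    c,d=ray(f,u,v);return c+d*f['depth'][int(v),int(u)]
def proj(f,P):
    T=np.array(f['world_to_cam']);K=np.array(f['camera_matrix'])
    return cv2.projectPoints(np.array([P],float),cv2.Rodrigues(T[:3,:3])[0],T[:3,3],K,np.array([f['k1'],0,0,0,0.]))[0].ravel()
E
python3 - <<'E'
from h import *
import pickle
print(get_obs(),hold_point_z)
for n in ['scene','top','wrist']:
    f=grab_frame(n);save(n+'0',f);pickle.dump(f,open(n+'0.pkl','wb'));print(n,f['camera_matrix'],f['k1'],np.round(f['world_to_cam'],3).tolist())
E
```

```text
pics
{'clock': 0.0, 'joint_positions': array([ 1.19393049e+00,  8.79610503e-02,  1.37220892e+00,  8.66097231e-06,
        1.68361932e+00, -1.03115243e-01]), 'joint_velocities': array([ 0.00156435, -0.00016199, -0.00062799,  0.00079414, -0.00030971,
       -0.00175131]), 'joint_torque': array([ 2.43498653e-04, -3.40166652e+01, -3.02431262e+01,  7.18586636e-02,
        3.26931174e-02, -1.82814288e-04]), 'position': array([0.14849872, 0.52901146, 0.20432388]), 'orientation': array([ 0.70030542,  0.09572948,  0.70068053, -0.09723678]), 'contact_force': array([ 0.66561961, -0.47139039,  0.81663007]), 'wrist_torque': array([-0.02154178, -0.00074317, -0.00058185]), 'opening': 0.09433130753417754} 0.0188
scene [[521.57245      0.         274.7600717 ]
 [  0.         521.57245    209.46738468]
 [  0.           0.           1.        ]] -0.1090388295686707 [[0.55, 0.835, -0.004, -0.313], [0.611, -0.405, -0.68, -0.252], [-0.57, 0.372, -0.733, 1.309], [0.0, 0.0, 0.0, 1.0]]
top [[505.14734156   0.         280.7355678 ]
 [  0.         505.14734156 206.48655533]
 [  0.           0.           1.        ]] -0.1775212965946809 [[0.026, -1.0, -0.015, 0.02], [-0.981, -0.023, -0.194, 0.572], [0.193, 0.02, -0.981, 1.051], [0.0, 0.0, 0.0, 1.0]]
wrist [[344.64302998   0.         279.4449966 ]
 [  0.         344.64302998 209.93126858]
 [  0.           0.           1.        ]] -0.07251275558036308 [[0.27, 0.963, -0.001, -0.549], [0.924, -0.259, 0.282, -0.029], [0.271, -0.077, -0.959, 0.392], [0.0, 0.0, 0.0, 1.0]]
```

View pics/scene0.png

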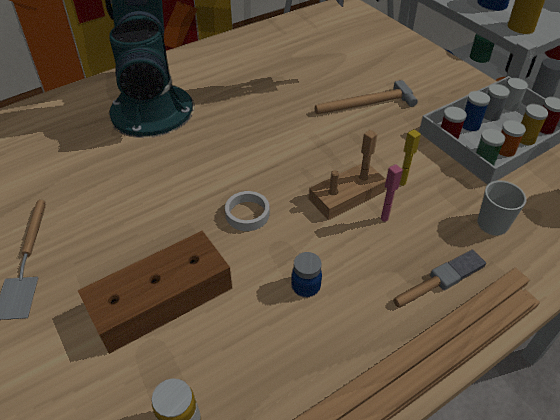

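View pics/top0.png

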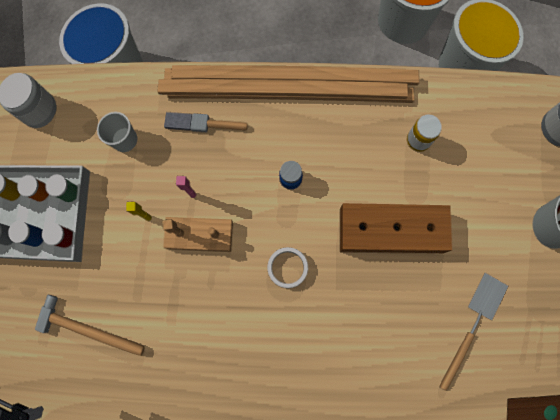

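View pics/wrist0.png

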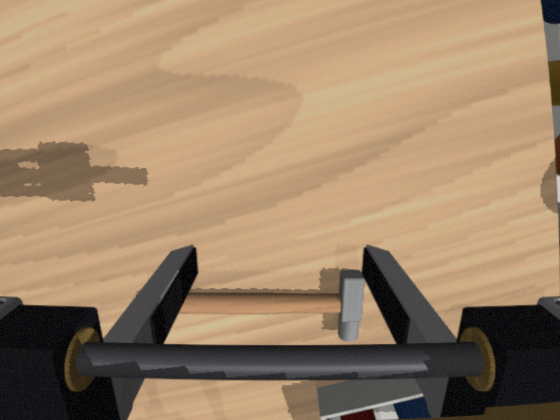

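Run:
```python
from h import *
import pickle
t=pickle.load(open('top0.pkl','rb'));s=pickle.load(open('scene0.pkl','rb'))
cv2.imwrite('pics/tc.png',cv2.resize(t['img'][150:290,110:290,::-1],None,fx=4,fy=4,interpolation=2))
cv2.imwrite('pics/tb.png',cv2.resize(t['img'][190:270,325:465,::-1],None,fx=5,fy=5,interpolation=2))
cv2.imwrite('pics/sc.png',cv2.resize(s['img'][110:240,295:435,::-1],None,fx=4.5,fy=4.5,interpolation=2))
cv2.imwrite('pics/sb.png',cv2.resize(s['img'][225:350,70:240,::-1],None,fx=4.5,fy=4.5,interpolation=2))
```

```text
(no output)
```

View pics/tc.png

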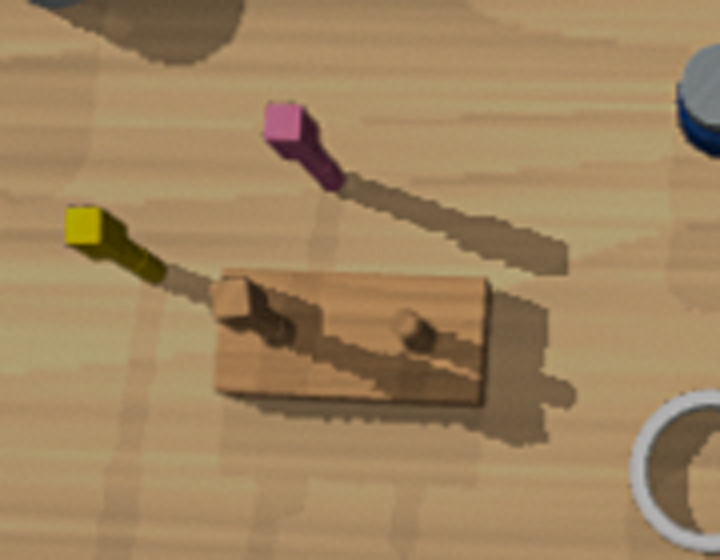

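View pics/tb.png

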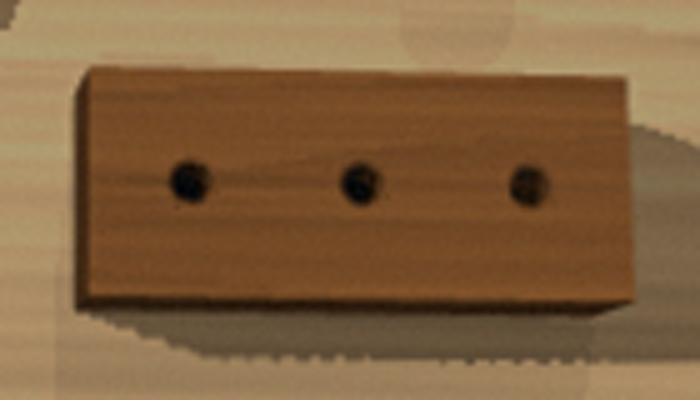

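View pics/sc.png

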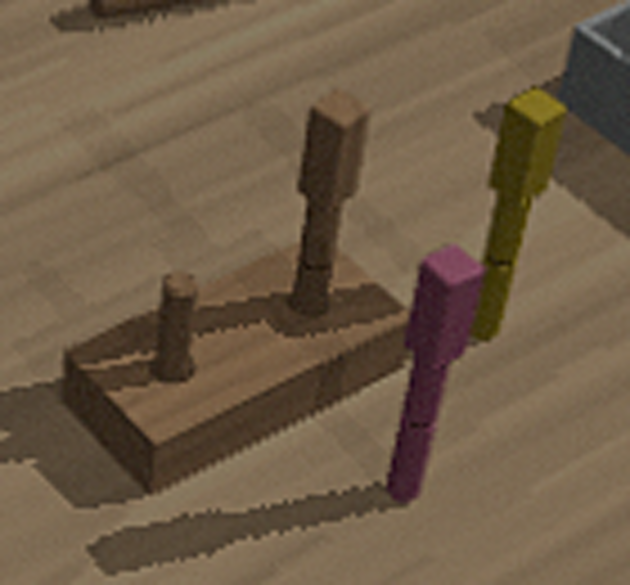

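View pics/sb.png

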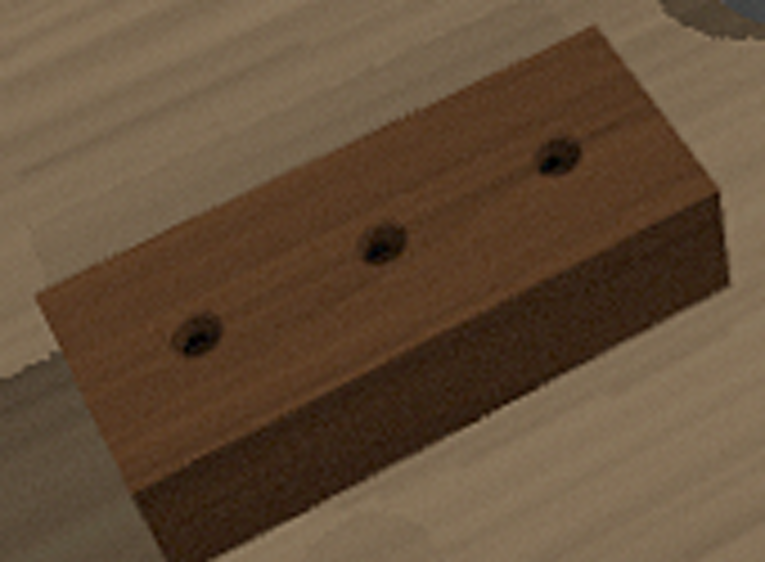

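Run:
```python
from h import *
import pickle
t=pickle.load(open('top0.pkl','rb'));s=pickle.load(open('scene0.pkl','rb'))
T=lambda x,y:(110+(x+.5)/4-.5,150+(y+.5)/4-.5)
B=lambda x,y:(325+x/5-.4,190+y/5-.4)
S=lambda x,y:(295+x/4.5-.4,110+y/4.5-.4)
SB=lambda x,y:(70+x/4.5-.4,225+y/4.5-.4)
np.set_printoptions(precision=4,suppress=True)
for n,p in dict(pegtop=(233,299)).items():print(n,atz(t,*T(*p),.15),dep(t,*T(*p)))
print('pegtop s',atz(s,*S(340,105),.15),dep(s,*S(340,105)))
print('yellow',atz(t,*T(85,227),.14),'pink',atz(t,*T(286,122),.14),atz(s,*S(455,260),.14),'pin',atz(t,*T(408,323),.087),atz(s,*S(180,281),.087))
c=np.array([atz(t,*T(*p),.034) for p in [(223,268),(490,279),(484,404),(216,392)]]);print(c,c.mean(0))
for p in [(190,183),(361,185),(529,187)]:print('bore',atz(t,*B(*p),.065))
for p in [(198,335),(383,244),(559,157)]:print('bore s',atz(s,*SB(*p),.065))
c=np.array([atz(t,*B(*p),.065) for p in [(90,67),(627,77),(635,301),(78,297)]]);print(c,c.mean(0))
c=np.array([atz(s,*SB(*p),.065) for p in [(36,296),(596,25),(718,191),(135,494)]]);print(c,c.mean(0))
print('jar',atz(t,290,168,.07),'tape',atz(t,288,267,.025), dep(t,*B(275,150)))
# head edges
pts=[atz(t,*T(*p),.15) for p in [(214,283),(247,278),(252,313),(219,318)]];print(np.array(pts))
o=get_obs();from scipy.spatial.transform import Rotation as R
q=o['orientation'];print(R.from_quat(np.roll(q,-1)).as_matrix())
```

```text
pegtop [0.5111 0.2584 0.15  ] [0.5113 0.2587 0.1487]
pegtop s [0.5094 0.2614 0.15  ] [0.5082 0.2626 0.1487]
yellow [0.5481 0.3418 0.14  ] pink [0.6058 0.2395 0.14  ] [0.6033 0.2443 0.14  ] pin [0.5104 0.1786 0.087 ] [0.5085 0.1807 0.087 ]
[[0.5465 0.2941 0.034 ]
 [0.5441 0.1421 0.034 ]
 [0.474  0.1424 0.034 ]
 [0.4762 0.2934 0.034 ]] [0.5102 0.218  0.034 ]
bore [ 0.5306 -0.1445  0.065 ]
bore [ 0.5313 -0.2194  0.065 ]
bore [ 0.5319 -0.2942  0.065 ]
bore s [ 0.5314 -0.2941  0.065 ]
bore s [ 0.5315 -0.2191  0.065 ]
bore s [ 0.5314 -0.1442  0.065 ]
[[ 0.5808 -0.1009  0.065 ]
 [ 0.582  -0.3403  0.065 ]
 [ 0.4826 -0.3405  0.065 ]
 [ 0.48   -0.0962  0.065 ]] [ 0.5314 -0.2195  0.065 ]
[[ 0.4817 -0.3398  0.065 ]
 [ 0.4797 -0.1004  0.065 ]
 [ 0.5795 -0.1008  0.065 ]
 [ 0.5815 -0.3383  0.065 ]] [ 0.5306 -0.2198  0.065 ]
jar [0.6556 0.0155 0.07  ] tape [0.442  0.0149 0.025 ] [ 0.5462 -0.1821  0.0632]
[[0.519  0.2687 0.15  ]
 [0.522  0.2519 0.15  ]
 [0.5042 0.2481 0.15  ]
 [0.5012 0.2649 0.15  ]]
[[-0.0006  0.2704  0.9628]
 [-0.0015  0.9627 -0.2704]
 [-1.     -0.0016 -0.0002]]
```

The things that could be mistaken for the stop peg in the scene picture are the wooden square-headed peg (369,143), the round pin (334,182), the pink look-alike (393,178) and the yellow look-alike (412,142). I choose the wooden one at (369,143), top picture (168,225). The close crop shows a plain wood square head and a dark groove, standing in the stand at its +y hole. The two cameras put it at about (0.510, 0.260) with its top at 0.15, as it should be. The head yaw is about 11°.

```bash
python3 -m jog '[[[0,-1.35,3.5,0,0,0,0.7],[0,-1.35,3.5,0,0,0,0.7],[0,-1.35,3.5,0,0,0,0.7],[0,-1.35,3.5,0,0,0,0.7],[0,-1.35,3.5,0,0,0,0.7],[0,-1.35,3.5,0,0,0,0.7],[0,-1.35,3.5,0,0,0,0.7],[0,-1.35,3.5,0,0,0,0.7],[0,-1.35,3.5,0,0,0,0.7],[0,-1.35,3.5,0,0,0,0.7],[0,-1.35,3.5,0,0,0,0.7],[0,-1.35,3.5,0,0,0,0.7],[0,0,0,-0.155,0,0,0.7],[0,0,0,-0.155,0,0,0.7],[0,0,0,-0.155,0,0,0.7],[0,0,0,0,0,0,0.7]]]'
cat >> h.py <<'E'
from scipy.spatial.transform import Rotation as R
def Rt(o): return R.from_quat(np.roll(o['orientation'],-1)).as_matrix()
def rep(tgt=None):
    o=get_obs();M=Rt(o)
    print('t',round(o['clock'],2),'p',o['position'].round(4),'F',o['contact_force'].round(1),'op',round(o['opening'],4),'ty',M[:,1].round(4),'tx',M[:,0].round(4))
    if tgt is not None: print('shift cm',((M.T@(np.array(tgt)-o['position']))*100).round(2))
    return o
E
python3 - <<'E'
from h import *
rep((.5105,.2595,.106))
f=grab_frame('wrist');save('w1',f)
E
```

```text
clock: 2.15
position: [0.5091, 0.2599, 0.205]
orientation: [0.704, -0.067, 0.704, 0.067]
contact_force: [0.2, -0.6, -0.1]
opening: 0.0659
t 2.15 p [0.5091 0.2599 0.205 ] F [ 0.2 -0.6 -0.1] op 0.0659 ty [-0.1882  0.9821 -0.    ] tx [-8.e-04 -2.e-04 -1.e+00]
shift cm [ 9.9  -0.06  0.14]
```

View pics/w1.png

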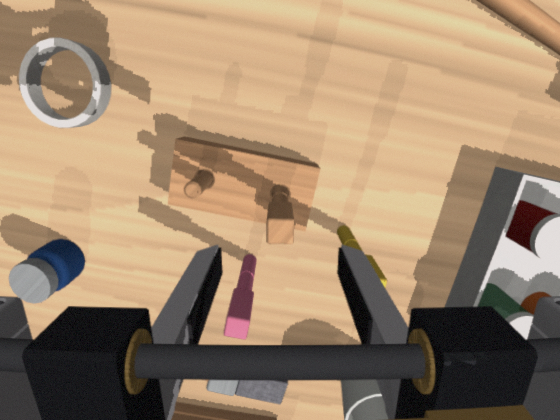

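The wrist picture shows the wooden head at (281,230), midway between the fingers and square to them, with the pink and yellow pegs outside. I'll descend and close.

```bash
python3 -m jog '[[[2,0,0.1,0,0,0,0.7],[2,0,0,0,0,0,0.7],[2,0,0,0,0,0,0.7],[2,0,0,0,0,0,0.7],[1.9,0,0,0,0,0,0.7],[0,0,0,0,0,0,0.7]]]'
python3 - <<'E'
from h import *
rep((.5105,.2595,.106))
f=grab_frame('wrist');save('w2',f)
f=grab_frame('scene');cv2.imwrite('pics/s2.png',cv2.resize(f['img'][80:240,280:440,::-1],None,fx=3.5,fy=3.5))
E
```

```text
clock: 2.95
position: [0.509, 0.2597, 0.1043]
orientation: [0.702, -0.068, 0.705, 0.067]
contact_force: [0.1, 0.3, 0.7]
opening: 0.0661
t 2.95 p [0.509  0.2597 0.1043] F [0.1 0.3 0.7] op 0.0661 ty [-1.892e-01  9.819e-01 -7.000e-04] tx [-0.004  -0.0015 -1.    ]
shift cm [-0.17 -0.05  0.15]
```

View pics/s2.png

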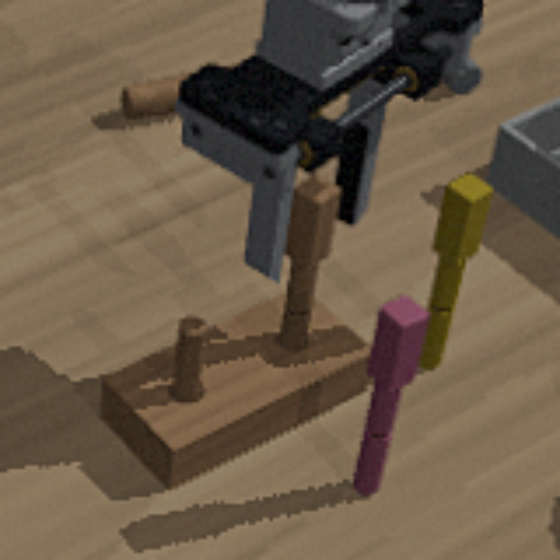

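View pics/w2.png

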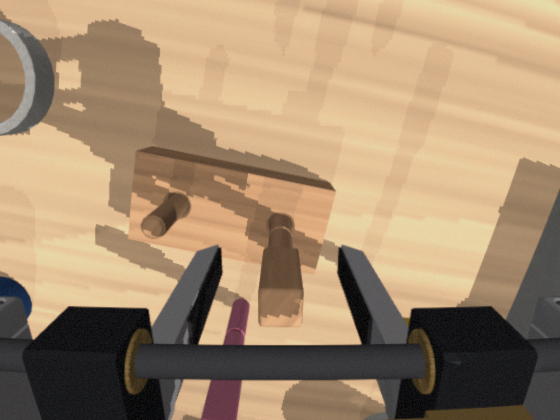

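The scene crop shows the wooden head (315,220 in the crop) between the fingers, clear of the pin and the pink and yellow pegs. Closing.

```bash
python3 -m jog '[[[0,0,0.12,0,0,0,0.7],[0,0,0,0,0,0,0],[0,0,0,0,0,0,0],[0,0,0,0,0,0,0],[0,0,0,0,0,0,0],[0,0,0,0,0,0,0]]]'
python3 - <<'E'
from h import *
rep((.5105,.2595,.106))
E
python3 -m jog '[[[-0.5,0,0,0,0,0,0],[-1,0,0,0,0,0,0],[-1.5,0,0,0,0,0,0],[-2,0,0,0,0,0,0],[-2,0,0,0,0,0,0],[-2,0,0,0,0,0,0],[-1,0,0,0,0,0,0],[0,0,0,0,0,0,0]]]'
python3 - <<'E'
from h import *
rep((.5314,-.2195,.2))
f=grab_frame('wrist');save('w3',f)
f=grab_frame('scene');cv2.imwrite('pics/s3.png',cv2.resize(f['img'][40:240,260:460,::-1],None,fx=3,fy=3))
E
```

```text
clock: 3.8
position: [0.5114, 0.2604, 0.1065]
orientation: [0.704, -0.067, 0.704, 0.068]
contact_force: [0.7, 0.4, 0.7]
opening: 0.0203
t 3.8 p [0.5114 0.2604 0.1065] F [0.7 0.4 0.7] op 0.0203 ty [-1.900e-01  9.818e-01  1.000e-04] tx [-0.e+00  1.e-04 -1.e+00]
shift cm [ 0.05 -0.07 -0.11]
clock: 4.8
position: [0.512, 0.2606, 0.2079]
orientation: [0.705, -0.067, 0.703, 0.068]
contact_force: [-0.7, 0.5, -1.9]
opening: 0.0199
t 4.8 p [0.512  0.2606 0.2079] F [-0.7  0.5 -1.9] op 0.0199 ty [-1.901e-01  9.818e-01  6.000e-04] tx [ 0.0024  0.001  -1.    ]
shift cm [  0.75 -47.51  -7.22]
```

View pics/s3.png

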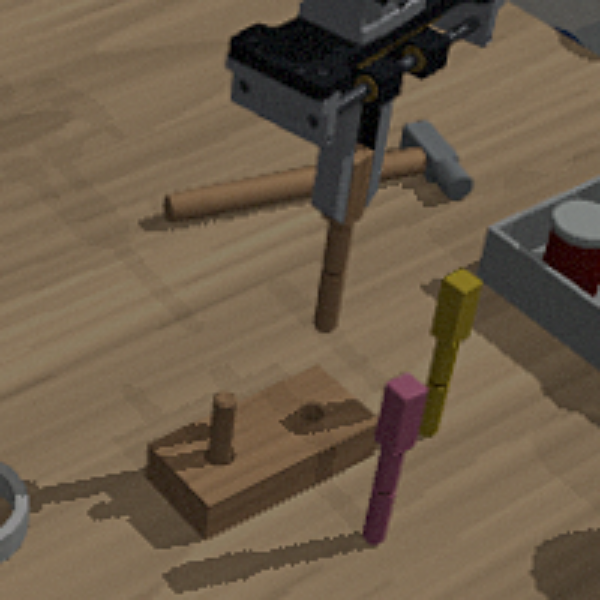

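View pics/w3.png

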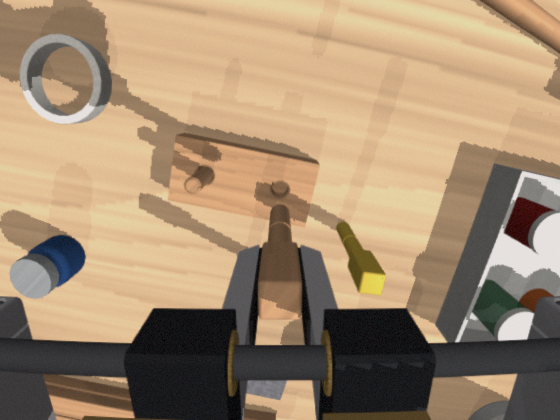

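The peg is held (opening 20 mm, hanging straight), the pin is still in its hole and the stop peg's hole is empty. I'll check whether depth shows anything inside the bores.

Run:
```python
from h import *
import pickle
for n in ['top0','scene0']:
  t=pickle.load(open(n+'.pkl','rb'))
  for k,y in ((1,-.2942),(2,-.2193),(3,-.1443)):
    u,v=proj(t,(.5314,y,.065)); u,v=int(round(u)),int(round(v))
    z=np.array([[dep(t,i,j)[2] for i in range(u-4,u+5)] for j in range(v-4,v+5)])
    print(n,k,(u,v),'min z',np.sort(z.ravel())[:6].round(4),t['img'][v-3:v+4,u-3:u+4].min((0,1)),t['img'][v-3:v+4,u-3:u+4].mean((0,1)).round())
rep((.5314,-.1443,.19))
```

```text
top0 1 (430, 227) min z [0.0149 0.015  0.0155 0.0157 0.0172 0.018 ] [20 12  3] [46. 29. 14.]
top0 2 (397, 227) min z [0.0327 0.0328 0.033  0.0334 0.0334 0.034 ] [0 3 0] [36. 24. 13.]
top0 3 (363, 226) min z [0.0317 0.032  0.0323 0.0324 0.0325 0.0338] [0 0 1] [30. 20. 12.]
scene0 1 (114, 299) min z [0.0392 0.041  0.0437 0.0439 0.0442 0.0443] [0 0 0] [35. 22. 13.]
scene0 2 (155, 279) min z [0.0411 0.0425 0.0432 0.0436 0.0437 0.0448] [0 0 0] [35. 22. 12.]
scene0 3 (194, 260) min z [0.0406 0.042  0.0425 0.0426 0.0432 0.0439] [0 0 0] [36. 24. 14.]
t 4.9 p [0.5112 0.2603 0.2059] F [-0.1 -0.  -0.5] op 0.0196 ty [-1.900e-01  9.818e-01 -1.000e-04] tx [-9.e-04 -3.e-04 -1.e+00]
shift cm [  1.6  -40.11  -5.7 ]
```

The top depth reads down to z≈0.015 in bore 1 but only about 0.033 in bores 2 and 3. That matches bore 1 being clear (bottom expected at 0.015, stubs at 0.035), so I'll try bore 1 first and let the groove confirm it.

```bash
python3 -m jog '[[[0,-2,-0.3,0,0,0,0],[0,-3.9,-0.6,0,0,0,0],[0,-3.9,-0.6,0,0,0,0],[0,-3.9,-0.6,0,0,0,0],[0,-3.9,-0.6,0,0,0,0],[0,-3.9,-0.6,0,0,0,0],[0,-3.9,-0.6,0,0,0,0],[0,-3.9,-0.6,0,0,0,0],[0,-3.9,-0.6,0,0,0,0],[0,-3.9,-0.6,0,0,0,0],[0,-3.9,-0.6,0,0,0,0],[0,-3.9,-0.6,0,0,0,0],[0,-3.9,-0.6,0,0,0,0],[0,-3.9,-0.6,0,0,0,0],[0,-2,-0.3,0,0,0,0],[0,0,0,0,0,0,0]]]'
python3 - <<'E'
from h import *
import pickle
rep((.5314,-.2942,.1715))
for n in ['wrist','top','scene']:
  f=grab_frame(n);save(n+'4',f);pickle.dump(f,open(n+'4.pkl','wb'))
E
```

```text
clock: 6.9
position: [0.5321, -0.2936, 0.2056]
orientation: [0.704, -0.066, 0.704, 0.067]
contact_force: [-0.8, 0.8, -0.3]
opening: 0.0197
t 6.9 p [ 0.5321 -0.2936  0.2056] F [-0.8  0.8 -0.3] op 0.0197 ty [-0.1878  0.9822  0.0015] tx [-0.0014  0.0013 -1.    ]
shift cm [ 3.41 -0.05 -0.07]
```

View pics/wrist4.png

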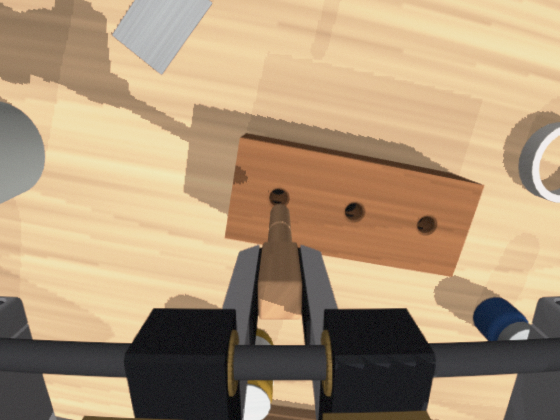

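View pics/scene4.png

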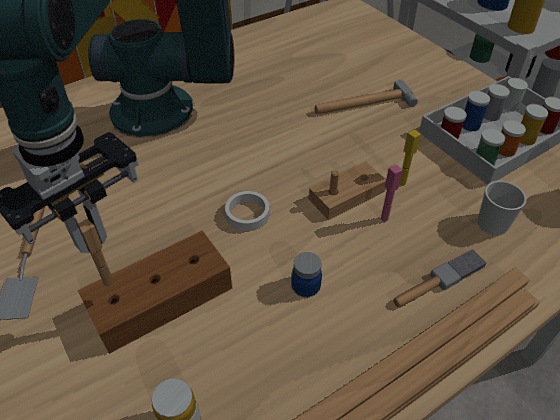

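Wrist and scene pictures: the peg hangs over bore 1 (wrist 279,196; scene 114,299). I'll lower it to 10 mm above the face and compare foot and mouth.

```bash
python3 -m jog '[[[1,0,0,0,0,0,0],[1,-0.05,-0.05,0,0,0,0],[1,0,0,0,0,0,0],[0.4,0,0,0,0,0,0],[0,0,0,0,0,0,0],[0,0,0,0,0,0,0]]]'
python3 - <<'E'
from h import *
o=rep((.5314,-.2942,.1715))
p=o['position']
for n,(x0,y0) in dict(scene=(75,240),wrist=(230,160)).items():
  f=grab_frame(n);im=cv2.resize(f['img'][y0:y0+100,x0:x0+100,::-1],None,fx=6,fy=6,interpolation=2)
  for P,c in (((p[0],p[1],p[2]-.0965),(0,255,0)),((.5314,-.2942,.065),(0,0,255)),((p[0],p[1],p[2]-.0965+.05),(255,0,0))):
    q=(proj(f,P)-[x0,y0])*6+3;print(n,P,q.round());cv2.drawMarker(im,tuple(int(a) for a in q),c,0,14)
  cv2.imwrite('pics/%s5.png'%n,im)
E
```

```text
clock: 7.8
position: [0.5327, -0.2934, 0.1729]
orientation: [0.704, -0.068, 0.704, 0.067]
contact_force: [-0.4, -0.3, 0.2]
opening: 0.0197
t 7.8 p [ 0.5327 -0.2934  0.1729] F [-0.4 -0.3  0.2] op 0.0197 ty [-1.900e-01  9.818e-01 -5.000e-04] tx [ 7.e-04 -4.e-04 -1.e+00]
shift cm [ 0.14 -0.06 -0.15]
scene (np.float64(0.5327365964665783), np.float64(-0.29337651775457024), np.float64(0.07639084337930385)) [229. 336.]
scene (0.5314, -0.2942, 0.065) [234. 357.]
scene (np.float64(0.5327365964665783), np.float64(-0.29337651775457024), np.float64(0.12639084337930384)) [184. 229.]
wrist (np.float64(0.5327365964665783), np.float64(-0.29337651775457024), np.float64(0.07639084337930385)) [298. 312.]
wrist (0.5314, -0.2942, 0.065) [294. 280.]
wrist (np.float64(0.5327365964665783), np.float64(-0.29337651775457024), np.float64(0.12639084337930384)) [297. 436.]
```

View pics/scene5.png

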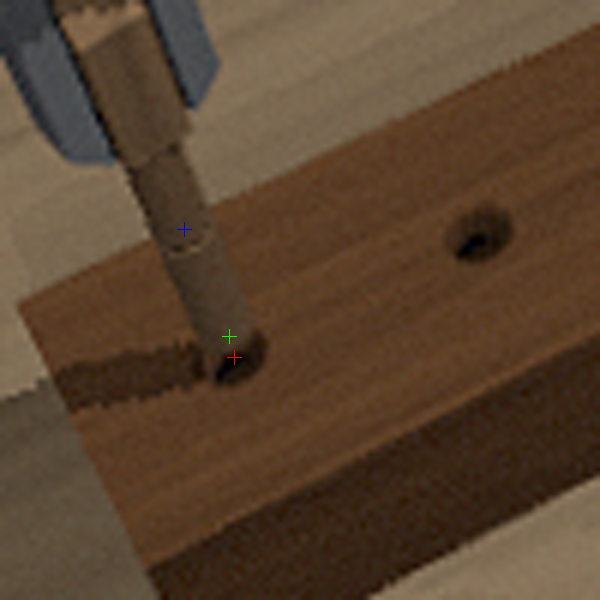

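View pics/wrist5.png

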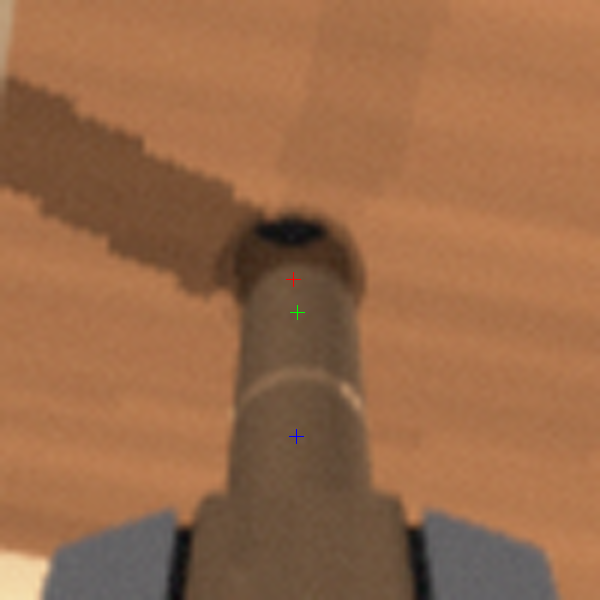

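The groove and foot match the predictions, and the peg sits about 1 mm to the +y side of the bore. I'll correct for that and enter.

```bash
python3 -m jog '[[[0,-0.1,-0.12,0,0,0,0],[0.4,0,0,0,0,0,0],[0.4,0,0,0,0,0,0],[0.3,0,0,0,0,0,0],[0.3,0,0,0,0,0,0],[0.3,0,0,0,0,0,0],[0,0,0,0,0,0,0]]]'
python3 - <<'E'
from h import *
rep((.5314,-.2942,.1115))
E
```

```text
clock: 8.78
position: [0.5314, -0.2942, 0.1551]
orientation: [0.704, -0.067, 0.704, 0.068]
contact_force: [0.2, 0.0, -1.4]
opening: 0.0201
t 8.78 p [ 0.5314 -0.2942  0.1551] F [ 0.2  0.  -1.4] op 0.0201 ty [-1.901e-01  9.818e-01  5.000e-04] tx [-5.e-04  4.e-04 -1.e+00]
shift cm [4.36 0.   0.  ]
```

Entered with no side force (foot about 6 mm in). I'll go on in small steps towards the liners.

```bash
python3 -m jog '[[[0.3,0,0,0,0,0,0],[0.3,0,0,0,0,0,0],[0.2,0,0,0,0,0,0],[0,0,0,0,0,0,0]]]'; python3 -m jog '[[[0.2,0,0,0,0,0,0],[0.2,0,0,0,0,0,0],[0.2,0,0,0,0,0,0]]]';python3 -m jog '[[[0.2,0,0,0,0,0,0],[0.2,0,0,0,0,0,0]]]'
```

```text
clock: 9.28
position: [0.5314, -0.2943, 0.1471]
orientation: [0.704, -0.067, 0.704, 0.068]
contact_force: [0.6, -0.4, -0.5]
opening: 0.02
clock: 9.65
position: [0.5316, -0.2946, 0.1423]
orientation: [0.704, -0.068, 0.704, 0.067]
contact_force: [-0.1, 0.0, 2.5]
opening: 0.0195
clock: 9.9
position: [0.5317, -0.2946, 0.1376]
orientation: [0.704, -0.068, 0.704, 0.067]
contact_force: [0.4, -0.4, 2.3]
opening: 0.0199
```

```bash
python3 -m jog '[[[0.2,0,0,0,0,0,0],[0.2,0,0,0,0,0,0]]]'; python3 -m jog '[[[0.1,0,0,0,0,0,0],[0.1,0,0,0,0,0,0]]]';python3 -m jog '[[[0.1,0,0,0,0,0,0],[0.1,0,0,0,0,0,0]]]'
```

```text
clock: 10.15
position: [0.5317, -0.2944, 0.1334]
orientation: [0.704, -0.068, 0.704, 0.067]
contact_force: [-0.3, -0.4, 2.7]
opening: 0.0196
clock: 10.4
position: [0.5316, -0.2943, 0.1313]
orientation: [0.704, -0.067, 0.704, 0.068]
contact_force: [0.0, -0.1, 1.7]
opening: 0.0195
clock: 10.65
position: [0.5316, -0.2943, 0.1294]
orientation: [0.704, -0.067, 0.704, 0.068]
contact_force: [-0.4, -0.2, 1.9]
opening: 0.0201
```

```bash
python3 -m jog '[[[0.2,0,0,0,0,0,0],[0.2,0,0,0,0,0,0]]]'; python3 -m jog '[[[0.2,0,0,0,0,0,0],[0.2,0,0,0,0,0,0]]]'; python3 -m jog '[[[0.2,0,0,0,0,0,0],[0.1,0,0,0,0,0,0]]]'; python3 -m jog '[[[0.1,0,0,0,0,0,0],[0.1,0,0,0,0,0,0]]]'
python3 - <<'E'
from h import *
o=rep((.5314,-.2942,.1115))
f=grab_frame('scene');x0,y0=75,220
im=cv2.resize(f['img'][y0:y0+100,x0:x0+100,::-1],None,fx=6,fy=6,interpolation=2);cv2.imwrite('pics/s6.png',im)
E
```

```text
clock: 10.9
position: [0.5316, -0.2943, 0.1254]
orientation: [0.704, -0.067, 0.704, 0.068]
contact_force: [-0.4, -0.3, 2.9]
opening: 0.0195
clock: 11.15
position: [0.5315, -0.2944, 0.1213]
orientation: [0.704, -0.067, 0.704, 0.067]
contact_force: [-0.1, 1.2, 2.6]
opening: 0.0198
clock: 11.4
position: [0.5315, -0.2944, 0.1182]
orientation: [0.704, -0.067, 0.704, 0.068]
contact_force: [-0.1, -1.1, 3.0]
opening: 0.0195
clock: 11.65
position: [0.5315, -0.2943, 0.1164]
orientation: [0.704, -0.067, 0.704, 0.068]
contact_force: [-0.5, -0.2, 2.5]
opening: 0.02
t 11.65 p [ 0.5315 -0.2943  0.1164] F [-0.5 -0.2  2.5] op 0.02 ty [-1.901e-01  9.818e-01  1.000e-04] tx [ 0.e+00  2.e-04 -1.e+00]
shift cm [ 0.49  0.02 -0.01]
```

View pics/s6.png

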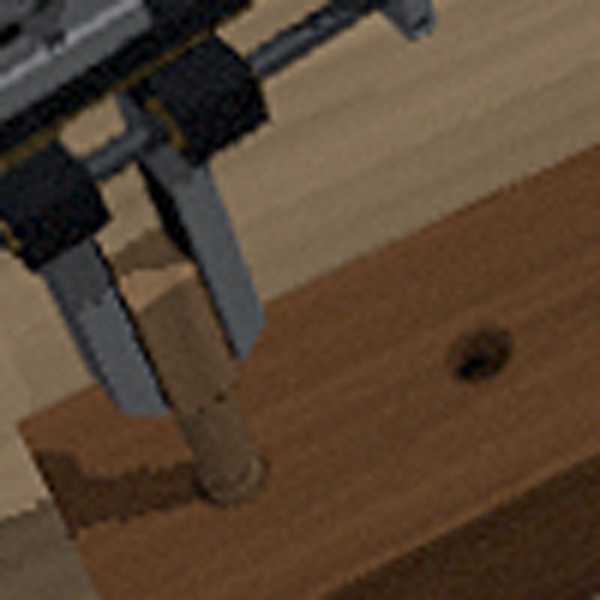

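The picture shows the groove just above the mouth (crop 235,490), with about 5 mm to go. The drag is low, with no stub at 30 mm. Now slowly to the pad.

```bash
python3 -m jog '[[[0.1,0,0,0,0,0,0],[0.1,0,0,0,0,0,0]]]'; python3 -m jog '[[[0.1,0,0,0,0,0,0],[0.1,0,0,0,0,0,0]]]';  python3 -m jog '[[[0.1,0,0,0,0,0,0]]]'; python3 -m jog '[[[0,0,0,0,0,0,0]]]'
```

```text
clock: 11.95
position: [0.5316, -0.2943, 0.1144]
orientation: [0.704, -0.067, 0.704, 0.068]
contact_force: [-0.5, -0.2, 3.1]
opening: 0.0201
clock: 12.2
position: [0.5315, -0.2944, 0.1124]
orientation: [0.704, -0.067, 0.704, 0.068]
contact_force: [-0.8, 0.5, 3.2]
opening: 0.0194
clock: 12.32
position: [0.5315, -0.2944, 0.1114]
orientation: [0.704, -0.067, 0.704, 0.068]
contact_force: [-0.4, 0.1, 1.6]
opening: 0.0199
clock: 12.45
position: [0.5315, -0.2944, 0.1112]
orientation: [0.704, -0.067, 0.704, 0.068]
contact_force: [0.4, -0.2, 0.3]
opening: 0.02
```

```bash
python3 -m jog '[[[0.1,0,0,0,0,0,0]]]';  python3 -m jog '[[[0.1,0,0,0,0,0,0]]]'; python3 -m jog '[[[0,0,0,0,0,0,0]]]'
```

```text
clock: 12.58
position: [0.5316, -0.2944, 0.1109]
orientation: [0.704, -0.068, 0.704, 0.067]
contact_force: [-0.3, 0.8, 4.9]
opening: 0.0198
clock: 12.7
position: [0.5316, -0.2944, 0.1105]
orientation: [0.704, -0.068, 0.704, 0.067]
contact_force: [-1.3, 1.2, 7.8]
opening: 0.0195
clock: 12.82
position: [0.5316, -0.2943, 0.1105]
orientation: [0.704, -0.068, 0.704, 0.067]
contact_force: [-1.2, 1.5, 5.7]
opening: 0.0198
```

```bash
python3 -m jog '[[[0.1,0,0,0,0,0,0]]]';  python3 -m jog '[[[0.1,0,0,0,0,0,0],[0,0,0,0,0,0,0]]]'
python3 - <<'E'
from h import *
o=rep()
for n,x0,y0 in (('scene',75,250),('wrist',230,160)):
  f=grab_frame(n);print(proj(f,(.5315,-.2943,.065)))
  cv2.imwrite('pics/%s7.png'%n,cv2.resize(f['img'][y0:y0+80,x0:x0+80,::-1],None,fx=7,fy=7,interpolation=2))
E
```

```text
clock: 12.95
position: [0.5316, -0.2944, 0.1102]
orientation: [0.704, -0.068, 0.704, 0.067]
contact_force: [-2.6, 1.4, 8.7]
opening: 0.0197
clock: 13.2
position: [0.5316, -0.2944, 0.1098]
orientation: [0.704, -0.068, 0.704, 0.067]
contact_force: [-2.5, 1.2, 9.6]
opening: 0.02
t 13.2 p [ 0.5316 -0.2944  0.1098] F [-2.5  1.2  9.6] op 0.02 ty [-1.901e-01  9.818e-01 -8.000e-04] tx [ 1.1e-03 -6.0e-04 -1.0e+00]
[113.53206829 299.11884192]
[279.1074863  232.97825897]
```

View pics/scene7.png

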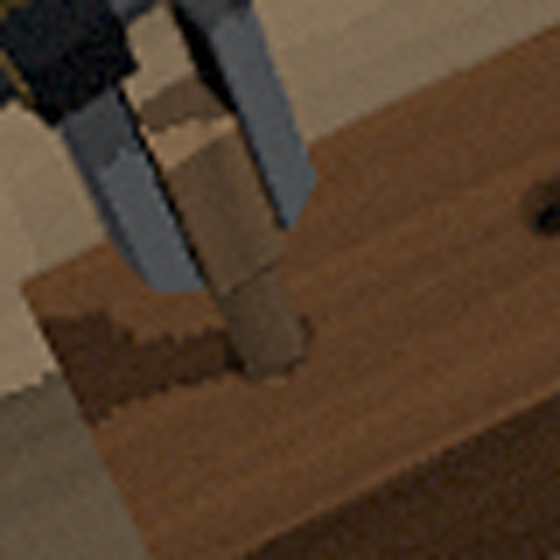

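View pics/wrist7.png

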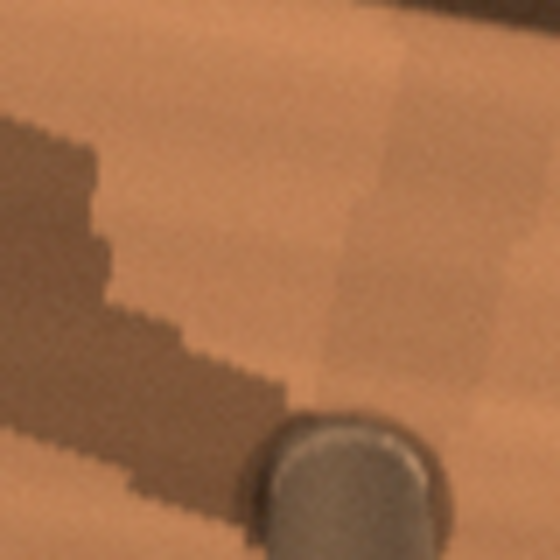

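The groove has reached the mouth (crop about 275,365) and the force rises firmly to about 10 N, so the peg is bottomed. I'll unload to about zero and then open.

```bash
python3 -m jog '[[[-0.1,0,0,0,0,0,0],[-0.1,0,0,0,0,0,0]]]';  python3 -m jog '[[[-0.1,0,0,0,0,0,0],[0,0,0,0,0,0,0]]]'
```

```text
clock: 13.55
position: [0.5315, -0.2943, 0.1103]
orientation: [0.704, -0.068, 0.704, 0.067]
contact_force: [-1.6, 0.7, 3.6]
opening: 0.0196
clock: 13.8
position: [0.5316, -0.2944, 0.1106]
orientation: [0.704, -0.067, 0.704, 0.068]
contact_force: [-0.9, -0.2, 4.3]
opening: 0.0199
```

```bash
python3 -m jog '[[[-0.05,0,0,0,0,0,0],[0,0,0,0,0,0,0]]]'
python3 -m jog '[[[0,0,0,0,0,0,0.1],[0,0,0,0,0,0,0.3],[0,0,0,0,0,0,0.5],[0,0,0,0,0,0,0.7],[0,0,0,0,0,0,0.7],[0,0,0,0,0,0,0.7]]]'
python3 - <<'E'
from h import *
rep()
f=grab_frame('scene');x0,y0=60,225
cv2.imwrite('pics/s8.png',cv2.resize(f['img'][y0:y0+100,x0:x0+100,::-1],None,fx=6,fy=6,interpolation=2))
E
```

```text
clock: 14.05
position: [0.5315, -0.2944, 0.1106]
orientation: [0.704, -0.067, 0.704, 0.068]
contact_force: [-0.3, 0.4, 2.6]
opening: 0.0197
clock: 14.8
position: [0.5315, -0.2943, 0.1109]
orientation: [0.704, -0.067, 0.704, 0.068]
contact_force: [-0.4, -0.1, 0.3]
opening: 0.064
t 14.8 p [ 0.5315 -0.2943  0.1109] F [-0.4 -0.1  0.3] op 0.064 ty [-1.901e-01  9.818e-01  1.000e-04] tx [ 0.e+00  1.e-04 -1.e+00]
```

View pics/s8.png

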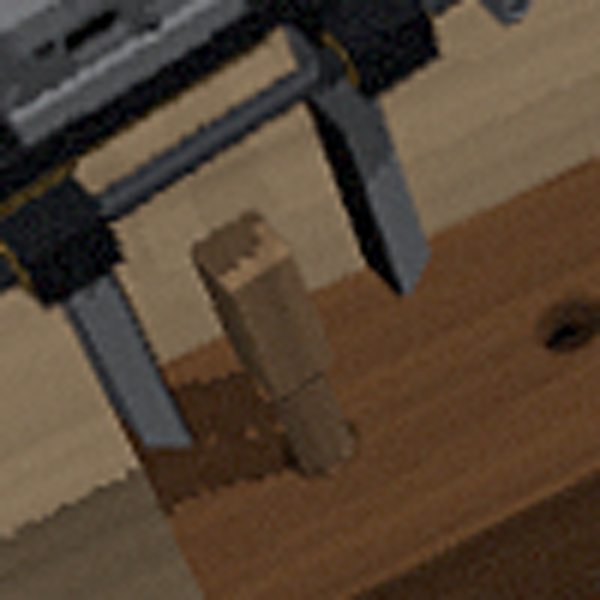

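The peg stands free and upright with the fingers clear. I'll retreat straight up and measure the top height (expected 0.155).

```bash
python3 -m jog '[[[-1,0,0,0,0,0,0.7],[-2,0,0,0,0,0,0.7],[-2,0,0,0,0,0,0.7],[-2,0,0,0,0,0,0.7],[-2,0,0,0,0,0,0.7],[-2,0,0,0,0,0,0.7],[0,0,-4,0,0,0,0.7],[0,0,-4,0,0,0,0.7],[0,0,-4,0,0,0,0.7],[0,0,-4,0,0,0,0.7],[0,0,0,0,0,0,0.7],[0,0,0,0,0,0,0.7]]]'
python3 - <<'E'
from h import *
rep()
import pickle
for n in ('scene','top'):
  f=grab_frame(n);save(n+'9',f);pickle.dump(f,open(n+'9.pkl','wb'))
  u,v=proj(f,(.5315,-.2943,.155))
  z=[dep(f,round(u)+i,round(v)+j) for i in(-1,0,1) for j in(-1,0,1)]
  print(n,u,v,np.round(z,4)[:,2])
  z=[dep(f,*[round(a) for a in proj(f,(x,-.25,.065))])[2] for x in (.5,.52,.54,.56)];print('face',np.round(z,4))
f=pickle.load(open('scene9.pkl','rb'));cv2.imwrite('pics/s10.png',cv2.resize(f['img'][240:320,75:155,::-1],None,fx=7,fy=7,interpolation=2))
E
```

```text
clock: 16.35
position: [0.3799, -0.3204, 0.2216]
orientation: [0.703, -0.066, 0.705, 0.063]
contact_force: [0.2, 0.1, -0.3]
opening: 0.0657
t 16.35 p [ 0.3799 -0.3204  0.2216] F [ 0.2  0.1 -0.3] op 0.0657 ty [-0.1816  0.9834 -0.0036] tx [-0.0019 -0.004  -1.    ]
scene 99.7233126622186 266.472783930625 [0.1556 0.1579 0.1539 0.1554 0.1551 0.1566 0.1535 0.157  0.1569]
face [0.0657 0.0657 0.0653 0.0648]
top 442.625874808469 220.29666524947106 [0.1556 0.1536 0.1547 0.1548 0.1542 0.1572 0.1535 0.1508 0.1566]
face [0.0673 0.0648 0.0656 0.064 ]
```

View pics/s10.png

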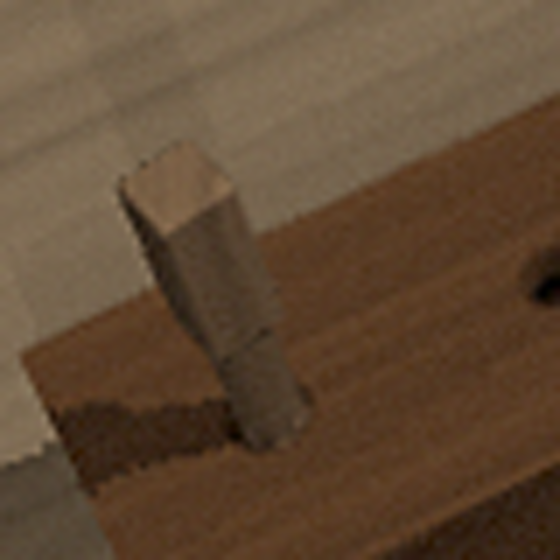

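View pics/top9.png

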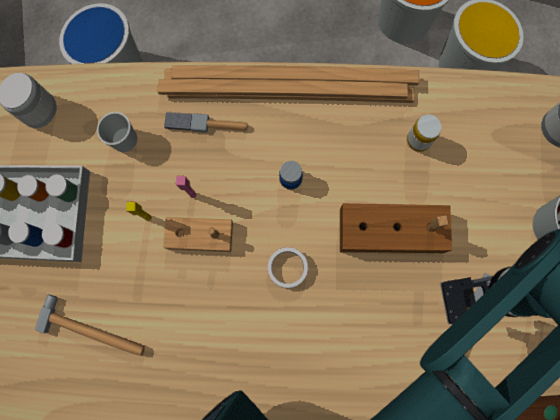

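View pics/scene9.png

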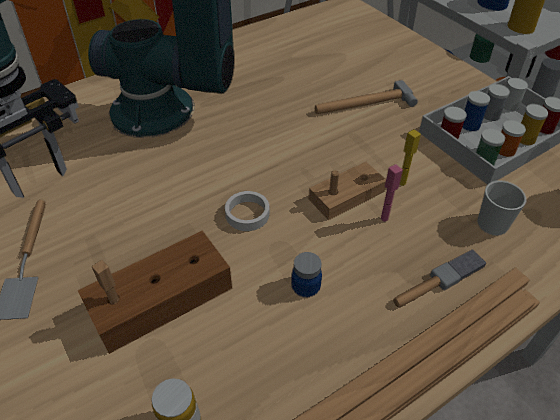

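The peg stands upright in bore 1 (scene 104,280; top 441,222) with its groove at the mouth. Its top is at z≈0.155 and the face at 0.065, the 90 mm difference expected when fully home. The pin, tape, jar and look-alikes are where they were.

```bash
python3 -c "
from rig import *
print(job_done())"
```

```text
the job is handed in; nothing more can be done
None
```

The stop peg is fully home in bore 1, upright and released, and I handed the job in at about 16.5 s of the 64 s allowed.

- **Choice of bore:** The top camera's depth showed bore 1 open to about 15 mm above the bench, while bores 2 and 3 stopped at about 33 mm. I went to bore 1 first, so no second bore was needed.
- **Insertion:** The peg slid past the liners and bottomed on the pad. The highest force I read was about 10 N, well under the 30 N limit. I eased the load to about 3 N before opening the gripper.
- **Depth check:** The peg's top measured about 155 mm above the bench and the block's face 65 mm, a difference of 90 mm, which puts the groove level with the face. Single depth pixels scattered by 2–4 mm, so the better evidence for the 1 mm limit is the gripper height when the peg bottomed and the groove seen at the mouth.
- **Disagreement:** The liner drag read about 2–4 N, slightly below the stated 4–9 N.
- **Everything else:** In the last pictures the round pin, tape roll, jar and the pink and yellow look-alikes looked unmoved, and the arm was clear of everything.

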